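# Set and raise the telescopic sill lamp, and hold it up

### The arm

A 7-joint arm with a two-finger parallel gripper is mounted at the origin on the work surface. World frame = base frame: x ahead of the robot, y to its left, z up, the work surface at z = 0. Lengths are in m, angles in rad, forces in N, time in s.
With the tool pointing down it reaches from about 0.425 to 0.8 m from the base axis. Payload 8.3 kg.
Tool frame: the origin (TCP) lies between the finger pads; the fingertips stand 8 mm ahead of it and the grasp point (between the pads) lies 11 mm behind it; x points along the fingers, z is the direction in which the jaws open and shut, and the axes are right-handed (so a half turn about x gives the same grasp; the last joint's range is limited). The gripper opens to 85 mm and grips with 20 to 120 N. Pads are 22 mm wide; open, the fingers measure 114 mm over their backs; the gripper's body (76 mm by 85 mm) begins 54 mm behind the grasp point. The pads swing forward as they close: fully open they stand 13 mm farther back than shut.
Start: joints at [1.126, 0.383, 0.016, 1.37, -0.006, 1.388, -0.046], TCP at [0.233, -0.58, 0.239] pointing down, gripper open.
Joint ranges: [-2.95, 2.95], [-0.25, 2.06], [-1.52, 1.56], [0.18, 2.33], [-1.44, 4.58], [0.02, 2.06], [-3.01, 3.01]. Speed limits (rad/s): [2.39, 2.39, 3.01, 3.01, 3.14, 3.14, 3.14].

### API

Orientations are given as a rotation vector (axis times angle).
In Python, from cell import * gives the robot as it stands. The module is installed in compiled form; this text tells all that it offers.
- The arm moves only by the tool move_arm, never from a script. Its argument "plan" is a list of rows, each a list of 6 numbers: the shift along the world's x, y, z in units of 0.08 m (1.0 is 0.08 m), then the turn, a rotation vector about the world's x, y, z in units of 45 degrees (1.0 is 45 degrees). In form: [[x, y, z, ax, ay, az], ...]. A call has 1 to 10 rows; each row is the pose to reach, as a shift and turn from the pose commanded when the call began; what a row does not reach only later rows make up. A row lasts 1/12 s, in which the tool goes at most 41.7 mm and 7.16 degrees, less where a joint would pass 70% of its speed; a pose out of reach is approached as far as the arm can. A call with a number of a shift or a turn outside -1 to 1 is refused whole. A call with a gripper value outside its range is refused whole. "jaw" is the closure in counts, from 0 (fully open) to 255 (shut), set as the call begins (left out, the last holds). The fingers move at their own pace and stop on an object; the grip force is fixed at half the most. Time passes only in rows, so rows that repeat a pose let the fingers close. It gives the time, the measured TCP pose, the force and the opening at its end, in the units of the state.
- read_state(): the state, without advancing time (a new reading comes with each control period).
- grab_frame(name): name is "scene" or "top"; returns a dict with "img" (400x640x3 uint8, red, green, blue), "depth" (400x640 float32, m along the optical axis (not along the pixel's ray), 0 where there is no reading), "K" (3x3 intrinsics, pixels), "D" ([k1, k2, p1, p2, k3] as OpenCV has them; the pictures are not rectified), "R" (3x3) and "t" (3): a world point X has camera coordinates R X + t. Camera axes: x right, y down, z forward; pixel columns grow to the right and rows downward; lengths in m; the calibration is good to about 2 mm. A picture is of the moment at which its call begins.
- job_done(): hands the job in, once; it reports no verdict.
The state is a dict: "t": time; "joints": joint angles; "dq": joint speeds; "joint_torque": joint torques, N m; "tool_pos": TCP position; "eef_rot": TCP orientation; "force": force on the tool from outside, world axes, zero at the start; "wrist_torque": the same for the moment, N m; "finger_gap": opening from 0.0 (shut) to 1.0 (fully open).
Only numpy, scipy, OpenCV 4.12 (cv2) and the standard library are available. Lean on these libraries where they do the work, as an engineer would, in place of code of your own. Each camera call takes 0.05 s, during which the arm holds its last target.

### The job

Get the sill lamp ready for sorting pills: swing its dimmer lever until it is in line with the short dark steel pointer fin beside it (do not shift the fin), then press the round release button so that the lamp head pops up. Then take the knob on top of the head and pull it straight up, past the first stop, to the second stop, where the column is fully extended. The column draws itself back in, so finish while still holding the head up there in the gripper, with the lever still in line; leave the other things on the sill where they stand.

Things in the scene. Friction and masses are not known exactly. Their poses are not given: they have to be found in the camera images.
- lamp: Telescopic lamp, fixed to the sill. White metal plinth 110 (x) x 320 (y) x 40 (z) mm; origin at the centre of its underside, z up. Along its y axis: telescopic column with the lamp head at y = -105 mm, release button at y = +10 mm, dimmer lever at y = +110 mm, all at x = 0.
- release_top (a point): Centre of the top face of the steel release button (28 mm diameter, in a low dark ring on the plinth), facing up. Pressed straight down: travel 6 mm, about 5 N when fully down, springs back up when let go.
- release (a joint): Travel of the release button, m: 0 up, 0.006 fully pressed. The catch lets go of the column at about 0.004.
- head_knob (a point): Point on the axis of the upright cylindrical steel knob (30 mm diameter, 42 mm tall) on top of the white lamp head, midway up the knob. The knob stands on the head's disc (76 mm diameter, 18 mm thick), whose top is 21 mm below this point. z up. About 128 mm above the sill when the column is shut.
- rod (a joint): How far the lamp head with its rod has come out of the middle tube, m: 0 to 0.05. Held at 0 by the catch until the button is pressed; then a spring lifts it to about 0.018 by itself (0.014 to 0.022). From there it must be pulled up, with a force growing to about 5 N; 0.05 is the first stop.
- tube (a joint): How far the middle tube has come out of the fixed collar, m: 0 to 0.055. Starts to move only after the head is at the first stop, at a pull of about 8 N in all, growing to about 10 N; 0.055 is the second stop (column fully extended, knob 105 mm above its shut position). Springs and weight draw everything back in when let go; nothing locks it.
- dimmer_tip (a point): Centre of the black barrel knob (20 mm diameter, 26 mm long, lying along the lamp's y axis) at the end of the dimmer lever, a steel rod 10 mm thick; 80 mm from the hinge. z points from hinge to knob. It can be pushed with shut fingers.
- dimmer_pivot (a point): Point on the hinge line of the dimmer lever, 50 mm above the sill; the hinge line runs along the lamp's y axis.
- dimmer (a joint): Angle of the dimmer lever, rad: 0 upright, positive leaning to the lamp's +x, negative to -x, range -0.75 to 0.75. Stays where it is left (friction a little under 1 N at the knob).
- fin_tip (a point): Tip of the flat dark steel pointer fin (10 x 4 mm, 42 mm long from the same hinge line), 21 mm from the lever towards the lamp's +y; z points from hinge to tip.
- fin (a joint): Angle of the pointer fin, rad, measured as for the lever: the angle to which the lever is to be set. The fin is stiff; do not shift it.
- bowl: Green melamine bowl, 124 mm wide, 50 mm high, loose; origin under its centre. Leave it.
- pill_case: White folding pill case, shut, 60 x 95 x 24 mm, loose; origin under its centre. Leave it.
- timer: Round chrome bell timer, 68 mm wide, 56 mm high, loose; origin under its centre. Leave it.
- vial: Frosted vial with aluminium cap, 32 mm diameter, 110 mm high, loose; origin under its centre. Leave it.
- lamp_head: The white lamp head with its knob, which rides on the rod; origin at the centre of the disc's underside (39 mm below point head_knob), 89 mm above the sill when the column is shut.

How it is judged:
By the outcome, as a careful person would: the job done as asked, in the order asked, and still so for the second after the job is handed in, while the arm keeps its last pose, push and grip.
It also fails if it takes over 54 s, if anything falls off the work surface, if the arm or the gripper's body presses on something with over 40 N, if the wrist force passes 120 N, or if a joint passes its speed limit or range.

## Working session

There is one attempt and no reset: what is moved stays moved. The work goes in short steps, Python scripts to look and compute and a tool call to move; the robot and the scene stay as the last step left them, time stands still between calls to the robot, and variables do not carry over. Pictures are saved under pics/ and viewed, and the job is handed in when it is done.

Besides the shell and the picture viewer there is one more tool, called by a JSON object that holds its "op" and its "data", one argument or row to a line. move_arm: Moves the arm, as the interface text tells. Its arguments: {"type":"object","properties":{"plan":{"type":"array","items":{"type":"array","items":{"type":"number"}}},"jaw":{"type":"number"}},"required":["plan"]}

```bash
mkdir -p pics; python3 - <<'E'
from cell import *
import cv2,pickle
s=read_state();print(s)
for n in("scene","top"):
    f=grab_frame(n);pickle.dump(f,open(n+"0.pkl","wb"))
    cv2.imwrite(f"pics/{n}0.png",f["img"][:,:,::-1]);print(n,f["K"],f["D"],f["R"],f["t"])
E
```

```text
{'t': 0.0, 'joints': array([ 1.12613656,  0.38422685,  0.01637595,  1.37118636, -0.00630106,
        1.38817718, -0.04647837]), 'dq': array([ 3.82896324e-04, -9.90879750e-04,  1.23286619e-04, -4.17790765e-04,
       -3.91922823e-04,  5.08047630e-05,  1.55481994e-03]), 'joint_torque': array([-1.41113883e-04, -6.27594781e+01,  8.44249260e-01, -3.71821904e+01,
        1.64656359e-02,  1.41356746e-02,  2.93046321e-05]), 'tool_pos': array([ 0.2326951 , -0.57953617,  0.23827132]), 'eef_rot': array([ 0.9245865 ,  1.36766356, -0.92283437]), 'force': array([ 0.10204016, -0.43889994, -0.43430799]), 'wrist_torque': array([ 0.00061851, -0.03979496,  0.00399113]), 'finger_gap': 1.0001580132644134}
scene [[469.69725291   0.         318.22141671]
 [  0.         469.69725291 205.92667589]
 [  0.           0.           1.        ]] [-0.13225279  0.          0.          0.          0.        ] [[ 0.85977331  0.51066455  0.00340246]
 [ 0.40004803 -0.66936421 -0.62602966]
 [-0.31741367  0.53960474 -0.77979182]] [-0.54668933 -0.14034585  1.43161211]
top [[463.54013481   0.         318.12425522]
 [  0.         463.54013481 195.50091331]
 [  0.           0.           1.        ]] [-0.06482642  0.          0.          0.          0.        ] [[ 0.0274466  -0.99959154 -0.00796461]
 [-0.99759117 -0.02688215 -0.06394697]
 [ 0.06370675  0.00970056 -0.99792151]] [0.03506179 0.62145233 1.06626958]
```

```bash
ls . pics
```

```text
.:
pics
scene0.pkl
top0.pkl

pics:
scene0.png
top0.png
```

View pics/scene0.png

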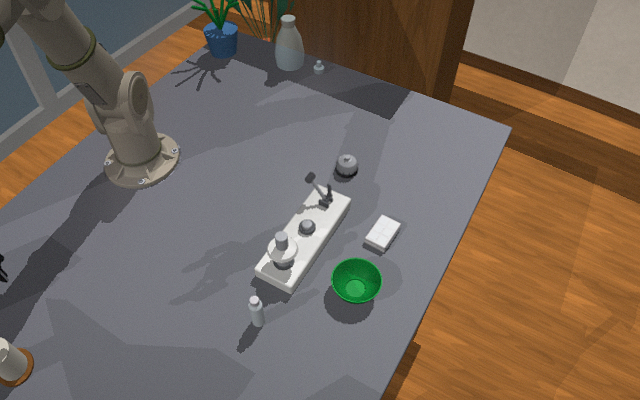

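View pics/top0.png

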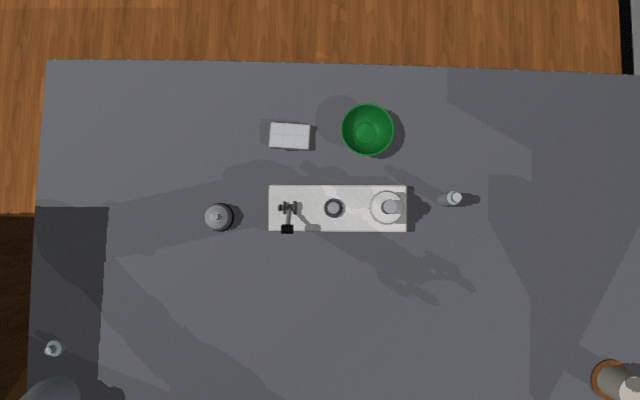

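The top view shows the lamp plinth at about (270–407, 185–232), with the lever at its left end (knob at 287,229), the button at (333,208) and the head knob at (390,207). The other items stand clear of it. Next I'll zoom in.

```bash
cat > h.py <<'E'
import numpy as np,cv2,pickle
def ray(f,u,v):
    p=cv2.undistortPoints(np.array([[[u,v]]],float),f["K"],np.array(f["D"]))[0,0]
    d=f["R"].T@np.array([p[0],p[1],1]);c=-f["R"].T@f["t"];return c,d
def onz(f,u,v,z):
    c,d=ray(f,u,v);return c+d*(z-c[2])/d[2]
def two(f,a,g,b):
    c,d=ray(f,*a);e,h=ray(g,*b);d/=np.linalg.norm(d);h/=np.linalg.norm(h)
    s=np.linalg.lstsq(np.c_[d,-h],e-c,rcond=None)[0];p=c+d*s[0];q=e+h*s[1];return (p+q)/2,np.linalg.norm(p-q)
def dep(f,u,v):
    c,d=ray(f,u,v);return c+d*f["depth"][int(round(v)),int(round(u))]
def proj(f,X):
    r,_=cv2.Rodrigues(f["R"]);return cv2.projectPoints(np.array(X,float).reshape(-1,1,3),r,f["t"],f["K"],np.array(f["D"]))[0][:,0]
def crop(f,x0,y0,x1,y1,k,name):
    im=cv2.resize(f["img"][y0:y1,x0:x1,::-1],None,fx=k,fy=k,interpolation=cv2.INTER_CUBIC);cv2.imwrite(name,im)
E
python3 - <<'E'
from h import *
t=pickle.load(open("top0.pkl","rb"));s=pickle.load(open("scene0.pkl","rb"))
crop(t,260,175,420,245,5,"pics/tc0.png");crop(s,250,165,360,295,4,"pics/sc0.png")
crop(s,300,165,345,215,12,"pics/sl0.png");crop(t,270,195,310,240,12,"pics/tl0.png")
# plinth white mask
m=((t["img"].min(2)>150)).astype(np.uint8);m[:170]=0;m[250:]=0;m[:,:255]=0;m[:,420:]=0
r=cv2.minAreaRect(cv2.findNonZero(m));print(r)
for c in cv2.boxPoints(r): print(c,onz(t,*c,0.04))
for p in [(333,208),(390,207),(287,229)]:print(p,dep(t,*p))
E
```

```text
((337.0, 208.0), (46.0, 136.0), 90.0)
[269. 185.] [0.64021098 0.16573068 0.04      ]
[405. 185.] [ 0.64864097 -0.14781192  0.04      ]
[405. 231.] [ 0.54286593 -0.14951674  0.04      ]
[269. 231.] [0.53440404 0.16214586 0.04      ]
(333, 208) [0.59020127 0.01741341 0.06565347]
(390, 207) [ 0.59223587 -0.09799254  0.14992772]
(287, 229) [0.54098935 0.11485653 0.12172064]
```

View pics/tc0.png

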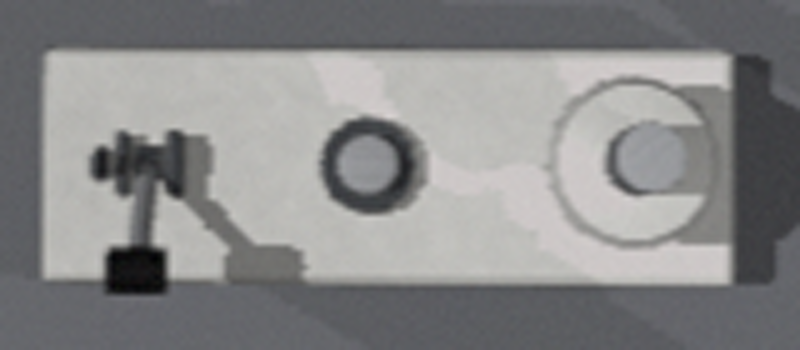

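View pics/sc0.png

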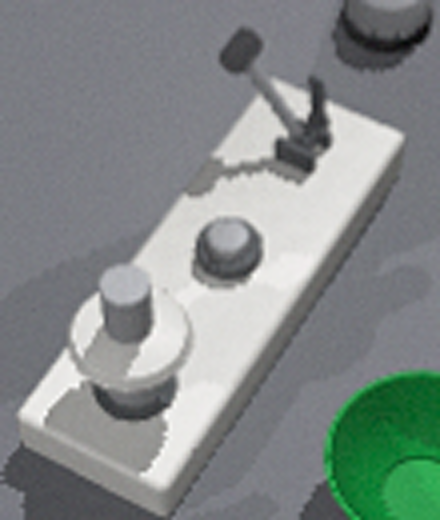

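View pics/sl0.png

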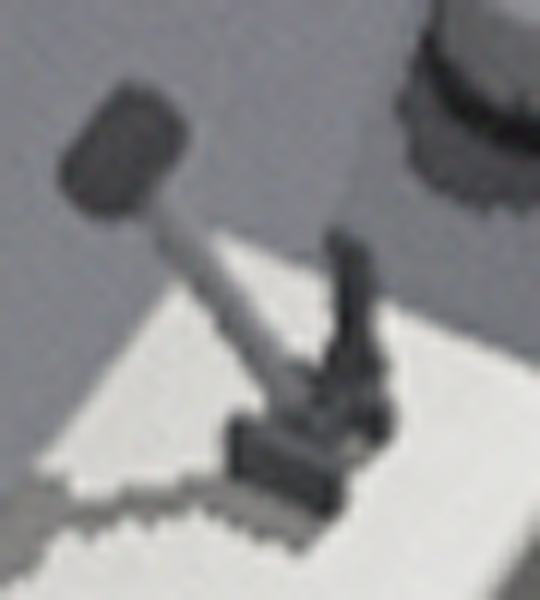

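View pics/tl0.png

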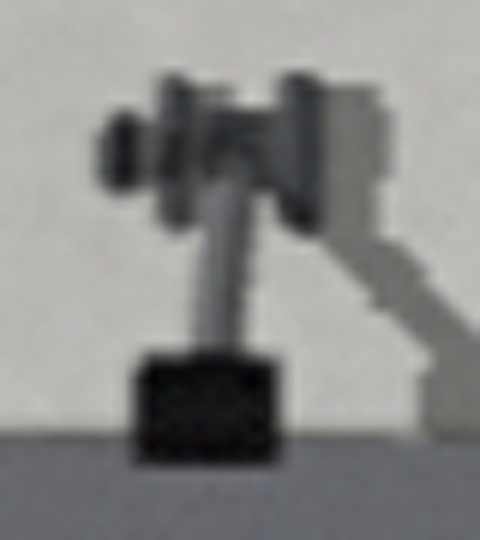

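```bash
cat > lamp.py <<'E'
from h import *
t=pickle.load(open("top0.pkl","rb"));s=pickle.load(open("scene0.pkl","rb"))
g=t["img"].astype(float).mean(2)
def edge(us,v0,v1):  # subpixel crossing along columns
    out=[]
    for u in us:
        p=g[v0:v1,u]; th=(p[0]+p[-1])/2; i=np.where((p[:-1]-th)*(p[1:]-th)<=0)[0][0]
        out.append((u,v0+i+(th-p[i])/(p[i+1]-p[i])))
    return out
def edgeh(vs,u0,u1):
    out=[]
    for v in vs:
        p=g[v,u0:u1]; th=(p[0]+p[-1])/2; i=np.where((p[:-1]-th)*(p[1:]-th)<=0)[0][0]
        out.append((u0+i+(th-p[i])/(p[i+1]-p[i]),v))
    return out
def line(pts):
    P=np.array([onz(t,*p,0.04)[:2] for p in pts]);l=cv2.fitLine(P.astype(np.float32),cv2.DIST_HUBER,0,.0005,.001).ravel();return l
if 1:
    far=line(edge(range(275,400,5),180,190)); near=line(edge([x for x in range(300,375,5)],227,236)); left=line(edgeh(range(190,226,3),264,274)); right=line(edgeh(range(190,226,3),402,411))
E
python3 - <<'E'
from lamp import *
for n,l in zip("far near left right".split(),(far,near,left,right)): print(n,l, np.degrees(np.arctan2(l[1],l[0])))
E
```

```text
far [ 0.0249791  -0.99968797  0.6445848   0.01818457] -88.56865
near [ 0.00297399 -0.9999956   0.5393145   0.01664351] -89.8296
left [0.99958277 0.02888381 0.5843618  0.16587462] 1.6551505
right [ 0.99991786  0.01281479  0.59293926 -0.15152062] 0.7342534
```

```bash
python3 - <<'E'
from lamp import *
# per-pixel world points top & scene
def cloud(f,x0,y0,x1,y1):
    vv,uu=np.mgrid[y0:y1,x0:x1]
    p=cv2.undistortPoints(np.stack([uu,vv],-1).reshape(-1,1,2).astype(float),f["K"],np.array(f["D"]))[:,0]
    z=f["depth"][y0:y1,x0:x1].ravel()
    C=np.c_[p,np.ones(len(p))]*z[:,None]; X=(C-f["t"])@f["R"]; return X[z>0],np.c_[uu.ravel(),vv.ravel()][z>0]
X,U=cloud(t,260,175,420,245); np.set_printoptions(precision=4,suppress=True)
for nm,lo,hi,a in (("knobtop",.143,.156,None),("disc",.100,.114,None)):
    k=(X[:,2]>lo)&(X[:,2]<hi); k&=X[:,1]<-.02; print(nm,k.sum(),X[k].mean(0),np.median(X[k],0),X[k].min(0),X[k].max(0))
    c,r=cv2.minEnclosingCircle(X[k][:,:2].astype(np.float32));print(c,r)
k=(abs(X[:,1]-.0175)<.03)&(X[:,2]>.045)&(X[:,2]<.09);print("btn",k.sum(),np.unique(np.round(X[k][:,2],3),return_counts=True))
k&=X[:,2]>.058;print(X[k].mean(0),cv2.minEnclosingCircle(X[k][:,:2].astype(np.float32)))
k=(X[:,2]>.03)&(X[:,2]<.045);r=cv2.minAreaRect(X[k][:,:2].astype(np.float32));print("plinth",r,np.median(X[k][:,2]))
k=(X[:,1]>.07)&(X[:,2]>.05);
print("lever pts");print(np.c_[X[k],U[k]][::3])
Y,V=cloud(s,295,165,345,215)
k=(Y[:,2]>.048)&(Y[:,2]<.14)&(Y[:,1]<.17)
o=np.argsort(Y[k][:,1]);print("scene");print(np.c_[Y[k],V[k]][o][::2])
E
```

```text
knobtop 150 [ 0.5942 -0.0978  0.1483] [ 0.5942 -0.0979  0.1483] [ 0.5799 -0.111   0.1438] [ 0.6091 -0.0843  0.1536]
(0.5944733619689941, -0.09843368083238602) 0.014815242029726505
disc 530 [ 0.5935 -0.0959  0.1038] [ 0.5925 -0.0933  0.1036] [ 0.5597 -0.1294  0.1   ] [ 0.6289 -0.064   0.1136]
(0.594274640083313, -0.09874072670936584) 0.03503784164786339
btn 285 (array([0.046, 0.047, 0.048, 0.049, 0.05 , 0.051, 0.052, 0.053, 0.054,
       0.055, 0.056, 0.057, 0.058, 0.059, 0.06 , 0.061, 0.062, 0.063,
       0.064, 0.065, 0.066, 0.067]), array([ 1,  7,  8,  5, 27, 29, 40, 26, 15,  8,  3,  1,  6, 16, 20, 19, 19,
       20,  6,  6,  2,  1]))
[0.5915 0.0162 0.0615] ((0.5915573239326477, 0.016210518777370453), 0.013692017644643784)
plinth ((0.592269778251648, 0.006546720862388611), (0.10998286306858063, 0.3173678517341614), 1.0696614980697632) 0.03913729492135341
lever pts
[[  0.6035   0.1287   0.0547 284.     201.    ]
 [  0.6042   0.1037   0.0546 295.     201.    ]
 [  0.6014   0.1265   0.0523 285.     202.    ]
 [  0.6018   0.1036   0.0554 295.     202.    ]
 [  0.599    0.1263   0.0544 
[... 12094 characters left out ...]
  0.0571 329.     194.    ]
 [  0.588    0.1371   0.0651 329.     192.    ]
 [  0.5848   0.1373   0.0671 328.     191.    ]
 [  0.5818   0.1373   0.057  327.     193.    ]
 [  0.5817   0.1376   0.0524 327.     194.    ]
 [  0.5942   0.1378   0.0513 331.     196.    ]
 [  0.5898   0.1382   0.0936 330.     185.    ]
 [  0.5905   0.1384   0.0611 330.     193.    ]
 [  0.5869   0.1389   0.0667 329.     191.    ]
 [  0.5867   0.1397   0.0575 329.     193.    ]
 [  0.5926   0.1398   0.0693 331.     191.    ]
 [  0.5824   0.1402   0.0954 328.     183.    ]
 [  0.5918   0.1411   0.0716 331.     190.    ]
 [  0.6069   0.1432   0.0493 336.     197.    ]
 [  0.5749   0.1496   0.0488 327.     191.    ]]
```

```bash
cat >> lamp.py <<'E'
np.set_printoptions(precision=4,suppress=True)
YAW=0.0245;O=np.array([.5917,.0065,0]);ex=np.array([np.cos(YAW),np.sin(YAW),0]);ey=np.array([-np.sin(YAW),np.cos(YAW),0])
def onplane(f,u,v,yl):
    c,d=ray(f,u,v);k=(yl-(c-O)@ey)/(d@ey);p=c+k*d;return np.array([(p-O)@ex,p[2]])
E
python3 - <<'E'
from lamp import *
print("cams",-s["R"].T@s["t"],-t["R"].T@t["t"])
G=s["img"].astype(float).mean(2)
print(G[182:200,320:340].astype(int))
print(t["img"].astype(float).mean(2)[200:214,274:300].astype(int))
P=[]
for v in range(185,194):
    r=G[v,323:337]; bgl=np.median(r[:3]) if v<187 else r[:3].max(); 
    # linear bg from left(323-325) to right(334-336)
    bg=np.interp(np.arange(323,337),[325,335],[G[v,324:326].mean(),G[v,334:336].mean()])
    w=np.clip(bg-r,0,None);w[w<15]=0; 
    u=(w*np.arange(323,337)).sum()/w.sum();q=onplane(s,u,v,.131);P.append(q);print(v,u,q)
E
```

```text
cams [ 0.9806 -0.5873  1.0304] [0.5511 0.0414 1.1041]
[[132 131 130 130 132 131 132 128 120 123 124 120 118 121 119 121 120 115
  104  95]
 [131 131 128 131 129 129 129 116 111 119 119 122 123 118 121 122 124 121
  122 115]
 [127 127 128 128 131 129 125  86  85 106 116 122 121 120 123 118 122 117
  121 123]
 [173 153 134 131 130 129 121  72  68  73  93 120 122 118 120 124 120 122
  117 123]
 [209 197 179 151 128 117 115  88  57  58  74 112 122 122 120 119 120 118
  122 121]
 [214 212 207 200 179 167 136 100  59  59  72 106 119 123 121 122 122 124
  119 126]
 [199 211 209 214 214 208 188 133  55  58  67  94 121 119 119 120 123 121
  122 121]
 [165 204 211 214 213 216 208 150  52  54  66  98 118 120 118 116 120 120
  123 122]
 [145 187 218 213 211 215 205 146  53  54  73 141 175 137 123 119 117 119
  120 122]
 [126 161 203 217 210 218 214 177  47  50  84 161 218 197 177 147 123 116
  114 117]
 [111 135 166 198 214 212 214 175  52  55  79 167 227 222 218 203 182 148
  123 113]
 [104 116 134 174 218 218 203 117  50  58  69 138 208 221 219 221 221 205
  190 170]
 [ 97 106 121 146 167 179 
[... 1669 characters left out ...]
9  97 109 110]
 [177 181 184 182 172 145 143 158 156  92  66  65  93 111 107  89  84 112
  118  57  48  53  67  97 109 110]
 [177 181 182 184 183 180 183 183 160  93  64  64  96 110 105  88  80 132
  148  71  43  37  63  98 110 110]
 [179 181 180 181 176 179 183 182 163 117  73  73 103 109 102  82  81 134
  158 102  52  37  65  98 110 110]]
185 328.3182419035029 [-0.0034  0.0917]
186 328.5932447574836 [-0.0025  0.0882]
187 328.71616737611436 [-0.002   0.0844]
188 329.2466961797016 [-0.0003  0.0813]
189 329.2828272772523 [-0.0001  0.0773]
190 328.7524077046549 [-0.0016  0.0723]
191 329.60998336106485 [0.0011 0.0698]
192 329.339774078478 [0.0004 0.0652]
193 328.48863137970034 [-0.0021  0.0596]
```

```bash
python3 - <<'E'
from lamp import *
for u,v,z in((278.5,207.65,.091),(280.2,207.3,.056),(280.2,207.3,.05),(333.2,208,.062)):
    p=onz(t,u,v,z);print((p-O)@ex,(p-O)@ey,z)
C=[328.09,328.7,328.55,328.9,328.9,328.8,328.98,329.,328.9]
P=np.array([onplane(s,u,v,.131) for u,v in zip(C,range(185,194))]);print(P);print(np.polyfit(P[1:,1]-.05,P[1:,0],1),np.polyfit(P[:,1]-.05,P[:,0],1))
# lever knob: black blobs
for f,n,roi,th in((t,"top",(278,222,297,236),35),(s,"scene",(302,170,318,186),75)):
    G=f["img"].astype(float).mean(2);x0,y0,x1,y1=roi;m=(G[y0:y1,x0:x1]<th);vv,uu=np.nonzero(m);print(n,m.sum(),uu.mean()+x0,vv.mean()+y0)
    c=(uu.mean()+x0,vv.mean()+y0)
    q=onplane(f,*c,.11);print(q,np.arctan2(q[0],q[1]-.05),np.hypot(q[0],q[1]-.05))
print(t["img"].astype(float).mean(2)[222:236,280:296].astype(int))
E
```

```text
-0.0017329922378539091 0.13081758523118617 0.091
0.0003853310445838572 0.130247346209393 0.056
0.0006152013729697484 0.13078749377678647 0.05
-0.001094200802394875 0.010409408723182734 0.062
[[-0.0041  0.0913]
 [-0.0021  0.0884]
 [-0.0025  0.0841]
 [-0.0013  0.0807]
 [-0.0013  0.0767]
 [-0.0015  0.0724]
 [-0.0008  0.0687]
 [-0.0007  0.0646]
 [-0.0009  0.0603]]
[-0.0577  0.    ] [-0.0855  0.0006]
top 88 286.875 228.85227272727272
[-0.0477  0.1195] -0.6019295619957105 0.08432527662346029
scene 64 309.4375 177.671875
[-0.0489  0.1161] -0.6365953352720435 0.08225684338554934
[[184 185 186 185 183 165 118 104  86  81 137 185 187 185 186 181]
 [185 183 183 182 180 161 114  98  80  80 135 183 184 184 186 183]
 [182 158 109 103 105  88  50  43  40  48  82 118 140 160 185 188]
 [169 120  40  25  28  25  12  13  14  14  25  34  59 129 183 185]
 [157  69  10  11  11   9  13  14  16  14   7   6  35 121 184 185]
 [157  66  19  12  19  17  16  21  17  18  10  13  33 124 183 186]
 [158  67  17  19  17  19  19  21  19  19  23  18  35 123 185 185]
 [154  66  19  16  22  22  23  22  23  25  19  23  34 120 183 180]
 [131  58  22  22  15  21  16  20  21  19  19  11  35 102 156 156]
 [ 86  38  15  12  15  15  15  17  18  12  16  20  21  64 103 100]
 [ 88  49  12  15   8  14  11   7  11  10  15  11  25  68 102 104]
 [ 93  58  45  37  35  34  38  31  34  32  34  37  50  80 104 106]
 [104 101 104 104 105 103 104 104 102 103 104 105 100 103 105 104]
 [105 104 103 105 106 105 108 103 106 107 105 107 105 105 105 103]]
```

```bash
python3 - <<'E'
from cell import *
import numpy as np
from scipy.spatial.transform import Rotation as R
s=read_state();M=R.from_rotvec(s["eef_rot"]).as_matrix();print(M.round(3),s["t"])
for nm,Z in(("jaw+y",[0,1,0]),("jaw-y",[0,-1,0]),("jaw+x",[1,0,0]),("jaw-x",[-1,0,0])):
    x=np.array([0,0,-1.]);Z=np.array(Z,float);T=np.c_[x,np.cross(Z,x),Z]
    print(nm,(R.from_matrix(T@M.T).as_rotvec(degrees=True)/45).round(3))
E
```

```text
[[-0.001  0.928  0.373]
 [ 0.002  0.373 -0.928]
 [-1.    -0.    -0.002]] 0.1
jaw+y [ 1.000e-03 -3.000e-03  3.514e+00]
jaw-y [-0.002 -0.    -0.486]
jaw+x [-1.000e-03 -2.000e-03  1.514e+00]
jaw-x [-2.000e-03  2.000e-03 -2.486e+00]
```

{"op": "move_arm", "data": {
  "plan": [
    [0.5,0.5,0,0,0,-0.15],
    [1,1,0,0,0,-0.3],
    [1,1,0,0,0,-0.455]
  ],
  "jaw": 255
}}

```text
t: 0.35
tool_pos: [0.315, -0.4975, 0.2386]
eef_rot: [1.196, 1.22, -1.193]
force: [1.2, -0.0, 1.1]
finger_gap: 0.605
```

{"op": "move_arm", "data": {
  "plan": [
    [0.5,0.5,0,0,0,0],
    [1,1,0,0,0,0]
  ]
}}

```text
t: 0.52
tool_pos: [0.3721, -0.4399, 0.2389]
eef_rot: [1.193, 1.22, -1.193]
force: [1.0, -0.3, 0.3]
finger_gap: 0.303
```

{"op": "move_arm", "data": {
  "plan": [
    [0.5,0.5,0,0,0,0],
    [1,1,0,0,0,0]
  ]
}}

```text
t: 0.68
tool_pos: [0.4316, -0.3804, 0.239]
eef_rot: [1.191, 1.221, -1.191]
force: [0.9, -0.6, 0.1]
finger_gap: -0.0
```

{"op": "move_arm", "data": {
  "plan": [
    [0,0.5,0,0,0,0],
    [0,1,0,0,0,0]
  ]
}}

```text
t: 0.85
tool_pos: [0.4318, -0.2996, 0.238]
eef_rot: [1.19, 1.224, -1.19]
force: [0.2, 1.0, 0.4]
finger_gap: -0.0
```

{"op": "move_arm", "data": {
  "plan": [
    [0,0.5,0,0,0,0],
    [0,1,0,0,0,0]
  ]
}}

```text
t: 1.02
tool_pos: [0.4303, -0.2201, 0.2387]
eef_rot: [1.191, 1.222, -1.191]
force: [0.5, 0.3, 0.3]
finger_gap: -0.001
```

{"op": "move_arm", "data": {
  "plan": [
    [0,0.5,0,0,0,0],
    [0,1,0,0,0,0]
  ]
}}

```text
t: 1.18
tool_pos: [0.4301, -0.1402, 0.239]
eef_rot: [1.191, 1.221, -1.192]
force: [1.2, 0.0, -0.1]
finger_gap: -0.001
```

{"op": "move_arm", "data": {
  "plan": [
    [0,0.5,0,0,0,0],
    [0,1,0,0,0,0],
    [0,1,0,0,0,0],
    [0,1,0,0,0,0]
  ]
}}

```text
t: 1.52
tool_pos: [0.4307, -0.0598, 0.2393]
eef_rot: [1.187, 1.223, -1.187]
force: [-0.2, -0.4, -0.7]
finger_gap: 0.0
```

{"op": "move_arm", "data": {
  "plan": [
    [0.4,0.5,0,0,0,0],
    [0.8,0.8,0,0,0,0],
    [0.8,1,0,0,0,0]
  ]
}}

```text
t: 1.77
tool_pos: [0.4977, 0.018, 0.2386]
eef_rot: [1.194, 1.22, -1.192]
force: [0.3, 0.1, 0.3]
finger_gap: 0.001
```

{"op": "move_arm", "data": {
  "plan": [
    [0,0.5,0,0,0,0],
    [0,1,0,0,0,0],
    [0,1,-0.5,0,0,0]
  ]
}}

```text
t: 2.02
tool_pos: [0.4982, 0.1067, 0.2055]
eef_rot: [1.195, 1.22, -1.174]
force: [1.4, 1.7, 0.8]
finger_gap: 0.001
```

{"op": "move_arm", "data": {
  "plan": [
    [0,0.2,-0.4,0,0,0],
    [0,0.2,-0.8,0,0,0],
    [0,0.2,-0.8,0,0,0],
    [0,0.2,-0.8,0,0,0]
  ]
}}

```text
t: 2.35
tool_pos: [0.494, 0.1121, 0.1341]
eef_rot: [1.19, 1.222, -1.196]
force: [0.2, -0.3, 1.0]
finger_gap: 0.002
```

```bash
cat > shot.py <<'E'
import sys
from cell import *
from h import *
n=sys.argv[1]
for c in("scene","top"):
    f=grab_frame(c);pickle.dump(f,open(f"{c}{n}.pkl","wb"))
    if c=="scene":crop(f,270,130,370,250,5,f"pics/{c}{n}.png")
    else:crop(f,260,170,420,270,5,f"pics/{c}{n}.png")
s=read_state();print(s["t"],s["tool_pos"],s["force"],s["finger_gap"])
E
python3 shot.py 1
```

```text
2.45 [0.49616954 0.11280712 0.13704137] [ 0.11310574 -0.44338531  0.59432836] -0.0037164748818458663
```

View pics/scene1.png

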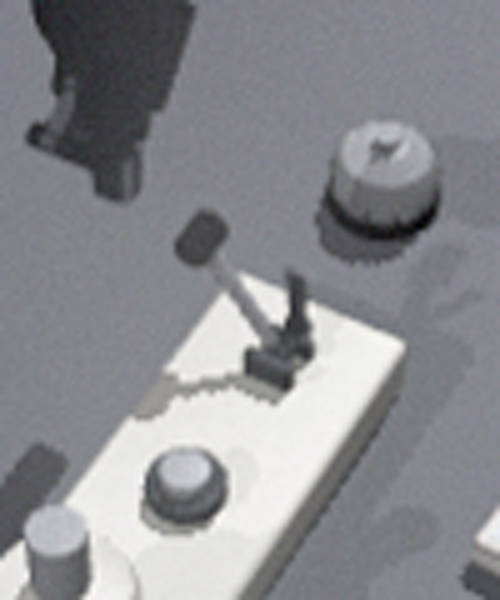

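View pics/top1.png

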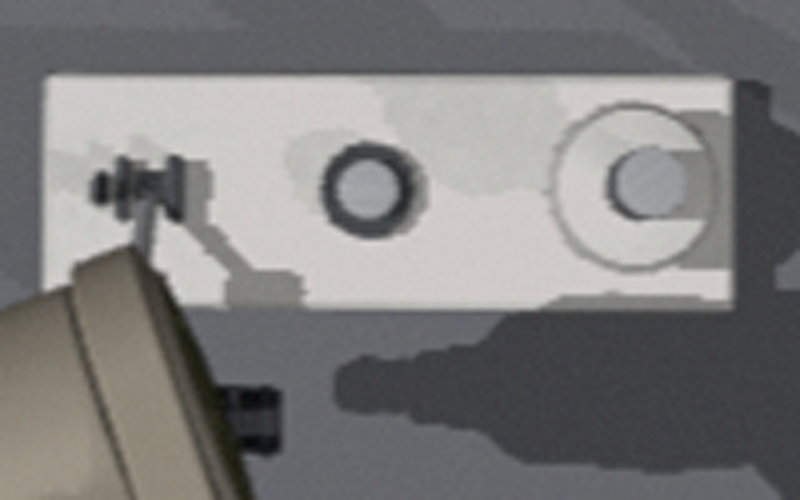

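```bash
python3 - <<'E'
from lamp import *
s=pickle.load(open("scene1.pkl","rb"))
for p in ([.496,.113,.129],[.507,.113,.129],[.485,.113,.129],[.541,.1165,.114]): print(p,(proj(s,p)[0]-[270,130])*5)
E
```

```text
[0.496, 0.113, 0.129] [123.1177 192.8234]
[0.507, 0.113, 0.129] [140.7876 200.6496]
[0.485, 0.113, 0.129] [105.5556 185.0474]
[0.541, 0.1165, 0.114] [199.8789 240.2479]
```

{"op": "move_arm", "data": {
  "plan": [
    [0,0.04,-0.25,0,0,0],
    [0.15,0.04,-0.25,0,0,0],
    [0.3,0.04,-0.25,0,0,0],
    [0.4,0.04,-0.2,0,0,0],
    [0.5,0.04,-0.17,0,0,0],
    [0.6,0.04,-0.13,0,0,0],
    [0.68,0.04,-0.1,0,0,0],
    [0.7,0.04,-0.1,0,0,0],
    [0.7,0.04,-0.1,0,0,0]
  ]
}}

```text
t: 3.2
tool_pos: [0.5515, 0.1171, 0.1277]
eef_rot: [1.192, 1.22, -1.19]
force: [-0.1, 0.4, -0.2]
finger_gap: -0.001
```

```bash
python3 shot.py 2
```

```text
3.3 [0.55064795 0.11712224 0.12716124] [-0.10323365 -0.04478562  0.01915185] -0.0013086268466316936
```

View pics/scene2.png

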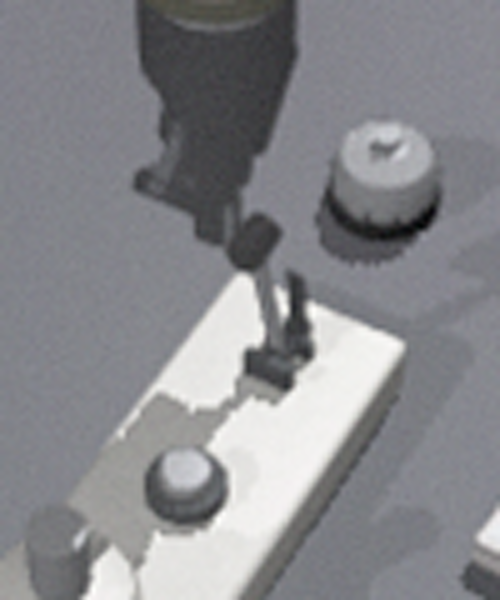

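The fingers have pushed the lever knob over to about crop (255,242). The fin tip at (293,275) has not moved. Next I'll measure the lever angle.

```bash
cat > lev.py <<'E'
from lamp import *
import sys
def lev(n):
    s=pickle.load(open(f"scene{n}.pkl","rb"));G=s["img"].astype(float).mean(2)
    c=proj(s,[.5855,.1165,.13])[0];print("expected target knob px",c)
    return s,G
s,G=lev(sys.argv[1])
print("cols 310-333, rows 170-204");print(G[170:204,312:334].astype(int))
E
python3 lev.py 2
```

```text
expected target knob px [324.6938 180.4605]
cols 310-333, rows 170-204
[[ 68  65  67  70  73  74 107 136 135 137 136 137 135 135 133 136 133 137
  135 136 139 128]
 [ 67  69  74  90  82  75 109 140 138 135 140 134 137 137 137 134 135 138
  136 136 137 129]
 [ 66  70  75 101  87  78 112 134 112 103 111 125 136 134 135 135 132 136
  136 136 133 108]
 [ 66  70  79 103  94  79 104 109  73  64  66  96 119 141 139 138 136 136
  136 136 124  83]
 [ 66  65  74 102  95  72  87  69  62  63  68  73  85 118 137 135 137 135
  136 137 129  86]
 [ 73  69  76 101  88  70  74  60  69  73  70  65  59  81 122 140 136 134
  140 138 130 109]
 [ 69  66  74 103  93  69  67  68  70  70  66  61  56  62 101 139 136 137
  136 141 139 129]
 [ 67  66  77  98  83  67  64  68  68  66  60  62  55  69 114 137 134 136
  141 138 138 127]
 [ 78  68  77  90  68  68  71  68  70  60  63  59  61  91 135 139 134 131
  136 134 136 127]
 [117 117 106  85  62  67  69  65  69  66  62  57  79 125 138 137 139 136
  138 138 137 136]
 [137 138 128  83  62  66  61  66  58  59  59  68 108 142 137 137 136 137
  136 134 135 136]
 [136 
[... 1433 characters left out ...]
5 129 118 110  95  66  58  64
   62  92 177 226]
 [228 229 231 232 232 231 234 231 235 236 221 106 121 111  98  72  75  75
   83 108 181 232]
 [229 232 230 232 230 230 232 231 226 233 175  94 120 117  99  73  80  69
   81  95 143 215]
 [229 229 232 230 233 232 228 176 161 174 114  78  95 103 100  80  81  66
   65  70 118 201]
 [229 230 231 232 233 229 193  90  85  84  85  69  65  78  88  82  67  64
   55  55 108 202]
 [227 230 231 229 233 226 170  73  74  81  79  79  92  91  77  75  91 111
   86  62 125 225]
 [227 229 231 229 232 228 171  68  72  75  75  87 104 103  96  96 110 137
  118 134 204 233]
 [229 232 232 232 232 230 171  65  70  71  71  79  82  92 102 103 102 117
  151 208 229 227]]
```

```bash
python3 - <<'E'
from lamp import *
for u,v in((322.3,186),(322.4,187),(323.3,191)):
    q=onplane(s,u,v,.11);print(q,np.arctan2(q[0],q[1]-.05))
E
```

```text
[-0.0102  0.1047] -0.18392356303970278
[-0.0098  0.101 ] -0.19076342834353613
[-0.0069  0.0865] -0.18817133541842357
```

{"op": "move_arm", "data": {
  "plan": [
    [0.05,0,0.02,0,0,0],
    [0.1,0,0.03,0,0,0],
    [0.12,0,0.03,0,0,0],
    [0.12,0,0.03,0,0,0],
    [0.12,0,0.03,0,0,0]
  ]
}}

```text
t: 3.72
tool_pos: [0.5605, 0.117, 0.1296]
eef_rot: [1.191, 1.221, -1.191]
force: [-0.4, -0.2, -0.0]
finger_gap: 0.003
```

```bash
python3 shot.py 3; python3 lev.py 3
```

```text
3.8167 [0.56033091 0.11704912 0.1295955 ] [-0.51505406 -0.70411627  0.11124334] 0.0029552702348427996
expected target knob px [324.6938 180.4605]
cols 310-333, rows 170-204
[[ 69  69  68  66  66  62  65  67  75 110 142 132 137 134 137 137 134 134
  136 135 138 124]
 [ 72  67  71  70  64  66  68  70  77 115 138 137 135 135 130 136 137 137
  133 135 138 130]
 [ 72  71  65  70  65  74  90  81  73 115 138 142 136 142 138 135 133 133
  135 135 133 105]
 [ 69  66  72  68  67  77  99  87  77 116 133 111 102 107 123 135 137 136
  134 138 128  84]
 [ 68  66  68  68  65  74  99  88  73 108 109  68  58  67  83 120 138 136
  134 138 127  86]
 [ 67  70  70  64  64  75 103  92  74  91  75  60  61  59  60  80 120 135
  136 136 132 106]
 [ 68  67  75  69  64  76 102  89  65  64  64  62  64  64  62  58  78 119
  139 141 138 122]
 [ 63  68  72  70  65  71 101  88  64  65  61  64  62  61  58  50  62 110
  141 141 139 132]
 [ 93  79  60  68  66  75  99  82  63  64  64  66  59  60  58  48  78 133
  136 136 137 127]
 [129 116 113  91  66  79  87  69  65  66  64  56  60  54  56  52  96 143
  137 134 137 13
[... 1535 characters left out ...]
3 102 117 114 101  76  58  69
   64  93 181 227]
 [228 230 230 229 231 233 231 232 233 237 220  93 119 117 100  81  76  74
   79 105 180 231]
 [230 229 229 230 231 231 234 230 224 233 179  90 117 117 102  89  80  73
   83  95 141 218]
 [230 229 230 231 230 232 226 178 162 184 112  75  94 102  98  82  77  60
   63  73 113 199]
 [229 231 232 233 232 230 195  93  96 101  82  70  68  76  92  83  70  64
   54  49 107 199]
 [229 227 230 229 231 228 168  75  80  74  77  72  78  87  76  77  91 108
   81  61 132 225]
 [228 230 231 229 230 227 174  69  73  77  77  81  89 108  97  94 112 133
  117 135 208 234]
 [231 230 230 230 231 230 173  64  70  72  75  81  84  92  96 101 102 117
  147 209 228 227]]
```

View pics/scene3.png

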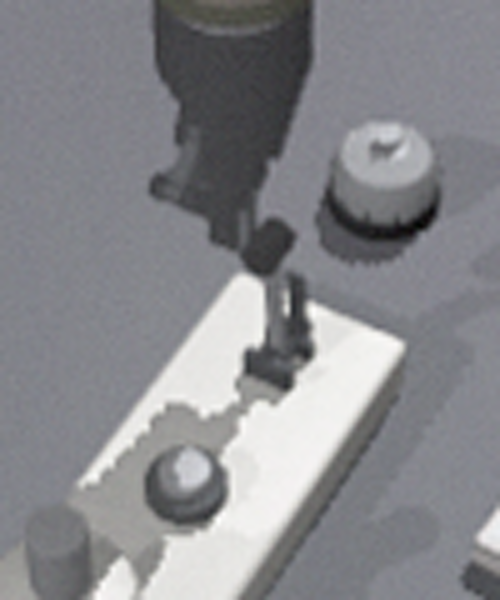

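```bash
python3 - <<'E'
from lamp import *
P=[]
for u,v in((324.24,187),(324.4,190),(324.6,193)):
    q=onplane(s,u,v,.11);P.append(q);print(q,np.arctan2(q[0],q[1]-.05))
P=np.array(P);print(np.polyfit(P[:,1],P[:,0],1))
# left edges of fin (4th pic) and rod, subpixel, averaged over frames 0,1,2,3 for fin
def edgeL(G,v,u0,u1,bgmax=None):
    r=G[v,u0:u1];i=r[:4].argmax() ; b=r[:4].max(); 
    m=(b+r.min())/2
    for k in range(int(i),len(r)-1):
        if r[k]>=m>r[k+1]: return u0+k+(r[k]-m)/(r[k]-r[k+1])
F=[]
for v in range(188,193):
    us=[edgeL(pickle.load(open(f"scene{n}.pkl","rb"))["img"].astype(float).mean(2),v,324,330) for n in(0,1,2)]
    q=onplane(s,np.mean(us),v,.131);F.append(q);print(v,us,q)
F=np.array(F);print(np.polyfit(F[:,1],F[:,0],1))
E
```

```text
[-0.0044  0.104 ] -0.08080634254570541
[-0.0037  0.0924] -0.08748902599535381
[-0.0029  0.0806] -0.09534025060126941
[-0.0618  0.002 ]
188 [np.float64(326.984756097561), np.float64(326.9972677595628), np.float64(327.1764705882353)] [-0.0069  0.0775]
189 [np.float64(327.16156462585036), np.float64(327.21153846153845), np.float64(327.2418879056047)] [-0.0064  0.0737]
190 [np.float64(327.12410071942446), np.float64(327.2240356083086), np.float64(327.2371428571429)] [-0.0063  0.0696]
191 [np.float64(327.34149484536084), np.float64(327.385150812065), np.float64(327.3977777777778)] [-0.0057  0.0659]
192 [np.float64(327.3396739130435), np.float64(327.3607748184019), np.float64(327.4192037470726)] [-0.0056  0.0617]
[-0.0836 -0.0004]
```

{"op": "move_arm", "data": {
  "plan": [
    [-0.4,0,0,0,0,0],
    [-0.8,0,0.2,0,0,0],
    [-1,-0.5,0.4,0,0,0],
    [-1,-1,0.5,0,0,0]
  ]
}}

```text
t: 4.15
tool_pos: [0.478, 0.0432, 0.1703]
eef_rot: [1.186, 1.225, -1.184]
force: [2.9, 0.1, 0.5]
finger_gap: -0.003
```

{"op": "move_arm", "data": {
  "plan": [
    [0,-0.5,0,0,0,0],
    [0,-1,0,0,0,0],
    [0,-1,0,0,0,0],
    [0,-1,0,0,0,0]
  ]
}}

```text
t: 4.48
tool_pos: [0.4802, -0.0429, 0.1691]
eef_rot: [1.195, 1.217, -1.196]
force: [0.2, 1.2, 0.1]
finger_gap: 0.0
```

```bash
python3 shot.py 4
```

```text
4.5833 [ 0.48040038 -0.03919826  0.16903784] [ 0.98036289  0.12956826 -0.51012414] 0.0020833872467066624
```

View pics/scene4.png

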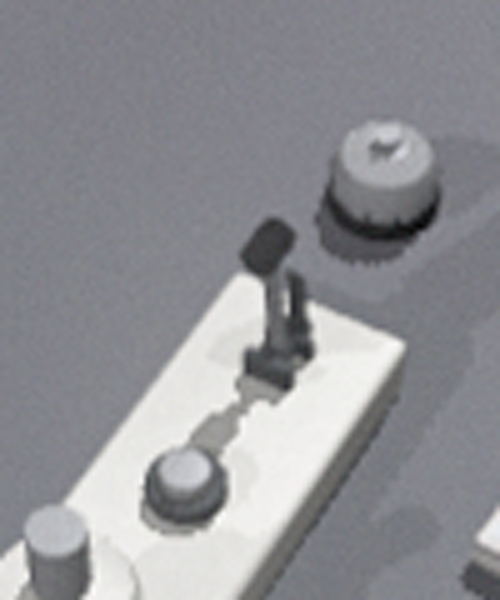

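View pics/top4.png

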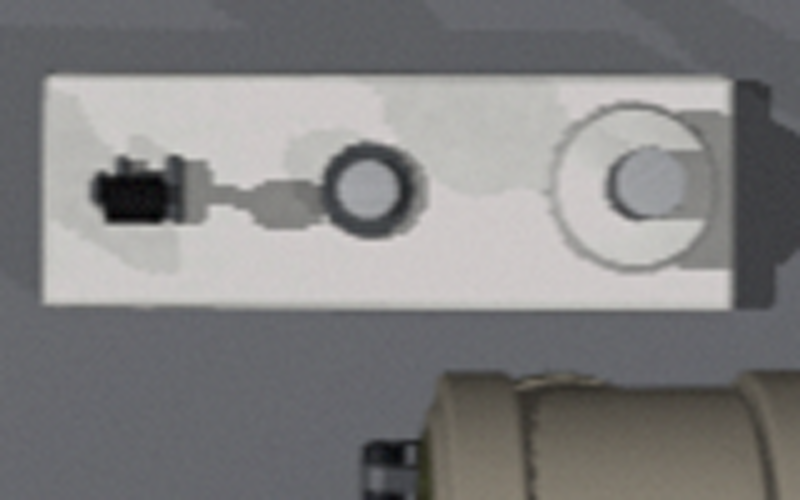

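```bash
python3 - <<'E'
from lamp import *
t=pickle.load(open("top4.pkl","rb"));s=pickle.load(open("scene4.pkl","rb"))
G=t["img"].astype(float).mean(2);S=s["img"].astype(float).mean(2)
def wc(G,roi,lo,hi,inv):
    x0,y0,x1,y1=roi;g=G[y0:y1,x0:x1];w=np.clip((g-lo)/(hi-lo),0,1);w=1-w if inv else w
    vv,uu=np.mgrid[y0:y1,x0:x1];return (w*uu).sum()/w.sum(),(w*vv).sum()/w.sum(),w.sum()
L=lambda p:((p-O)@ex,(p-O)@ey,p[2])
print(G[200:216,276:300].astype(int))
print(G[200:216,324:344].astype(int))
print(S[170:196,314:334].astype(int))
E
```

```text
[[181 180 182 182 183 183 190 195 192 183 184 183 181 180 183 183 182 182
  185 195 198 203 199 201]
 [183 181 181 181 181 179 170 136 106 136 179 180 180 181 183 185 170 131
   86  89 143 192 199 198]
 [183 182 184 184 185 181 162 110  69  66  98 116 117 147 186 186 164 109
   75  65  81 118 133 134]
 [181 183 185 183 181 182 164 108  69  57  87 107 109 144 182 182 160 110
   80  65  73 109 125 128]
 [179 178 168 131  98 131 151  90  65  54  71  71  63  67  77  80  84  84
   77  65  78 113 127 128]
 [180 176 146  75  38  47  54  32  23  27  33  29  31  28  31  30  55  81
   78  66  76 112 128 126]
 [180 160 108  58  21  17  16  14   9  14  15   9  14  11   8   9  29  58
   73  66  76 112 126 126]
 [183 162 100  57  24  14  17  14  16  11  17  18  16  15  15  15  14  33
   48  45  72 109 128 127]
 [183 161  97  54  22  11  21  15  20  21  17  16  10  21  19  17  18  32
   46  49  75 111 124 127]
 [181 160  97  54  21  13  18  19  19  21  18  23  19  20  18  18  14  29
   45  48  74 113 128 128]
 [185 172 131  73  42  20  19  21  20  25  19  23  16  28  20  22  18  33
   50  49  71 11
[... 3388 characters left out ...]
  76 112
  129 125]
 [189 226 230 230 229 228 229 233 217  89  98 105 140 150  58  61  71 105
  126 126]
 [217 229 228 228 228 229 232 232 218  95 106 108 143 174  57  56  68  98
  120 126]
 [230 228 227 226 229 229 229 233 224 109  99  97 130 172  57  58  82 143
  181 141]
 [230 228 227 228 229 229 232 233 224 115  99 103 142 196  53  58  89 175
  227 202]
 [228 228 229 227 229 229 232 233 225 132 100 101 132 175  55  56  84 170
  231 228]
 [229 229 229 229 230 230 229 225 215 136 103  99 103 103  57  61  74 145
  218 226]
 [229 230 229 230 229 223 221 220 208 138 100 104  96  73  60  63  57 104
  186 227]
 [231 227 223 221 222 219 218 223 204 115 101 105  98  74  56  56  58  82
  155 226]]
```

```bash
python3 - <<'E'
from lamp import *
t=pickle.load(open("top4.pkl","rb"));G=t["img"].astype(float).mean(2)
L=lambda p:np.array(((p-O)@ex,(p-O)@ey,p[2]))
print("btn",L(onz(t,333.0,207.47,.062)))
# head knob top bright circle
print(G[197:216,380:402].astype(int))
print("knob",L(onz(t,287.,209.45,.13)),"fin",L(onz(t,278.4,207.6,.092)))
# scene knob centroid
s=pickle.load(open("scene4.pkl","rb"));S=s["img"].astype(float).mean(2)
m=(S<95).astype(np.uint8);m[:171]=0;m[185:]=0;m[:,:315]=0;m[:,330:]=0
n,l,st,c=cv2.connectedComponentsWithStats(m);i=1+st[1:,4].argmax();print(st[i],c[i]);print("knob scene",onplane(s,*c[i],.11))
E
```

```text
btn [0.0001 0.0109 0.062 ]
[[182 182 182 185 190 190 190 191 191 188 189 187 182 184 182 181 180 177
  159 122 113 131]
 [185 183 183 181 179 180 188 189 188 188 184 183 185 185 185 182 182 181
  180 152 120 122]
 [186 185 184 182 182 179 184 173 154 155 144 152 177 181 183 181 179 181
  178 175 140 111]
 [186 185 185 182 178 152 131 141 151 154 152 150 150 141 131 131 128 130
  129 129 125 117]
 [186 185 182 159 118 119 145 153 154 156 152 150 148 149 135 124 124 125
  125 125 126 119]
 [187 185 163 117 115 147 159 155 153 150 153 152 155 154 151 141 130 125
  128 128 128 120]
 [190 164 107  97 132 155 156 158 154 152 153 156 157 152 152 149 139 128
  129 131 130 131]
 [194 155  93 117 153 158 154 154 152 155 157 157 151 151 153 152 144 135
  128 130 130 131]
 [187 142  87 129 159 157 154 156 159 157 155 154 153 153 156 153 146 136
  127 129 129 129]
 [178 123  89 128 158 156 157 158 157 155 152 155 154 152 152 152 148 135
  129 131 130 131]
 [178 124  90 126 159 158 159 156 156 155 156 156 154 155 155 154 144 134
  130 132 130 128]
 [178 123  89 123 156 161 158 157 156 156 156 153 156 155 152 154 145 134
  132 130 131 133]
 [179 130  89 107 143 159 157 156 157 157 158 157 155 155 155 155 142 134
  131 133 131 132]
 [198 173 118  87 115 146 159 160 159 156 156 156 154 156 156 148 138 135
  133 133 136 134]
 [201 179 126  86  81 117 147 157 160 159 158 157 155 155 141 122 125 131
  134 132 135 133]
 [201 199 184 139  88  77 101 135 153 154 155 157 149 144 135 132 130 133
  132 132 134 128]
 [200 204 202 199 164 111  94  86  98 112 129 137 127 132 139 138 140 141
  141 142 140 125]
 [203 201 201 203 203 198 183 167 179 191 192 194 192 191 193 193 193 190
  191 190 168 133]
 [201 199 202 200 201 204 202 200 199 197 197 195 194 193 195 193 195 194
  193 189 157 122]]
knob [-0.0069  0.1092  0.13  ] fin [-0.0017  0.1309  0.092 ]
[318 174  11  11  82] [323.1829 179.0244]
knob scene [-0.0079  0.1332]
```

{"op": "move_arm", "data": {
  "plan": [
    [0,0.5,0,0,0,0],
    [0,1,0,0,0,0],
    [0,1,0,0,0,0]
  ]
}}

```text
t: 4.83
tool_pos: [0.4797, 0.0506, 0.1695]
eef_rot: [1.185, 1.229, -1.179]
force: [0.7, 1.0, 0.6]
finger_gap: 0.0
```

{"op": "move_arm", "data": {
  "plan": [
    [0,0.5,0,0,0,0],
    [0,0.95,-0.2,0,0,0],
    [0,0.95,-0.48,0,0,0],
    [0.4,0.95,-0.48,0,0,0],
    [0.8,0.95,-0.48,0,0,0],
    [0.8,0.95,-0.48,0,0,0],
    [0.8,0.95,-0.48,0,0,0]
  ]
}}

```text
t: 5.42
tool_pos: [0.5448, 0.1179, 0.1298]
eef_rot: [1.19, 1.224, -1.19]
force: [-0.1, 0.9, -0.3]
finger_gap: 0.001
```

Now at x = 0.5448, and I need 0.563 (+18 mm, or 0.228 units).

{"op": "move_arm", "data": {
  "plan": [
    [0.1,0,0.01,0,0,0],
    [0.18,0,0.01,0,0,0],
    [0.23,0,0.01,0,0,0],
    [0.23,0,0.01,0,0,0],
    [0.23,0,0.01,0,0,0]
  ]
}}

```text
t: 5.83
tool_pos: [0.5629, 0.1162, 0.1316]
eef_rot: [1.191, 1.221, -1.191]
force: [-0.5, 0.5, 0.2]
finger_gap: -0.001
```

{"op": "move_arm", "data": {
  "plan": [
    [-0.4,0,0,0,0,0],
    [-0.8,0,0.2,0,0,0],
    [-1,-0.5,0.4,0,0,0],
    [-1,-1,0.5,0,0,0],
    [-1,-1,0.5,0,0,0]
  ]
}}

```text
t: 6.25
tool_pos: [0.4829, 0.0286, 0.1734]
eef_rot: [1.195, 1.212, -1.197]
force: [1.5, -1.3, 0.5]
finger_gap: 0.007
```

{"op": "move_arm", "data": {
  "plan": [
    [0,-0.5,0,0,0,0],
    [0,-1,0,0,0,0],
    [0,-1,0,0,0,0],
    [0,-1,0,0,0,0]
  ]
}}

```text
t: 6.58
tool_pos: [0.4825, -0.0468, 0.1714]
eef_rot: [1.195, 1.217, -1.196]
force: [0.5, 0.2, 1.5]
finger_gap: -0.002
```

```bash
python3 shot.py 5; python3 - <<'E'
from lamp import *
t=pickle.load(open("top5.pkl","rb"));G=t["img"].astype(float).mean(2)
s=pickle.load(open("scene5.pkl","rb"));S=s["img"].astype(float).mean(2)
print(G[200:216,276:300].astype(int))
print(S[183:196,314:334].astype(int))
E
```

```text
6.6833 [ 0.48277174 -0.04338162  0.17149042] [0.08435111 0.36798339 0.52474664] -0.0008678346976067306
[[181 181 182 182 182 180 187 196 190 181 185 181 181 181 181 183 183 180
  187 194 196 200 199 202]
 [183 182 184 181 181 183 170 136 105 136 178 181 179 181 187 184 170 129
   85  89 144 192 198 198]
 [183 181 185 185 185 184 166 112  68  68  97 117 119 150 184 186 165 111
   74  62  80 117 134 134]
 [182 181 184 183 182 181 160 108  71  57  82 107 111 144 184 182 158 110
   78  65  74 111 127 125]
 [180 180 169 131  91  70  55  32  16  17  24  35  34  47  61  61  56  62
   74  67  77 112 129 127]
 [178 178 150  73  33  12   3   6  13  11  10  12   8   6   9   6  18  54
   73  66  77 111 127 127]
 [178 160 105  59  24  18  18  18  19   8  20  11  12  15  18  13  13  34
   47  48  74 108 126 128]
 [183 162  97  57  15  21  13  17  24  20  23  19  18  22  16  18  12  28
   44  45  70 111 124 125]
 [183 161  97  54  22  19  23  26  21  21  22  26  22  25  22  20  14  30
   44  46  73 112 128 128]
 [182 159  95  53  21  17  21  23  18  24  19  21  23  18  22  15  17  31
   47  49  74 
[... 1025 characters left out ...]
  77 112
  121 122]
 [183 225 229 227 229 229 229 233 224 145  99 102 115 129  61  61  72 106
  127 123]
 [217 231 229 227 230 228 228 231 225 141  96 102 113 129  61  61  68 101
  127 122]
 [230 229 228 230 229 228 231 233 225 140  97 101 104 109  57  60  78 145
  175 138]
 [232 229 227 230 228 229 229 232 230 163  93 104 120 142  61  58  89 172
  227 205]
 [228 229 229 228 229 228 230 233 229 179  94 104 115 133  59  56  82 170
  233 227]
 [228 228 228 231 230 229 229 233 229 165  93 106  98  86  62  58  72 145
  218 226]
 [228 229 229 229 230 229 231 232 216 145  95 100 100  75  66  68  59 105
  188 226]
 [229 230 228 229 229 223 225 227 200 107  98 106  98  82  66  61  58  80
  157 226]]
```

View pics/scene5.png

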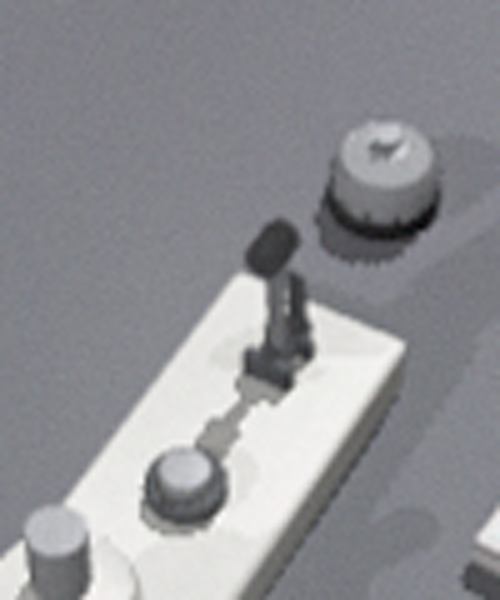

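Both views now agree: lever about -0.06 rad, fin about -0.05 to -0.06. In the scene crop the lever rod (275,310) and the fin (297,300) look parallel. On to the button.

{"op": "move_arm", "data": {
  "plan": [
    [0.4,0.3,0,0,0,0],
    [0.8,0.6,0,0,0,0],
    [1,0.75,0,0,0,0],
    [1,0.75,0,0,0,0]
  ]
}}

```text
t: 7.02
tool_pos: [0.565, 0.0225, 0.1713]
eef_rot: [1.189, 1.226, -1.183]
force: [-1.4, -0.7, -0.8]
finger_gap: 0.0
```

{"op": "move_arm", "data": {
  "plan": [
    [0.2,0,0,0,0,0],
    [0.35,0,-0.3,0,0,0],
    [0.35,0,-0.7,0,0,0],
    [0.35,0,-0.8,0,0,0],
    [0.35,0,-0.8,0,0,0],
    [0.35,0,-0.8,0,0,0]
  ]
}}

```text
t: 7.52
tool_pos: [0.5903, 0.0169, 0.1079]
eef_rot: [1.19, 1.222, -1.191]
force: [-0.3, 0.8, 0.4]
finger_gap: -0.002
```

```bash
python3 shot.py 6
```

```text
7.6167 [0.59162852 0.01659147 0.10948584] [-1.08613529 -0.11505283 -0.62370244] 0.0024455543730470242
```

View pics/scene6.png

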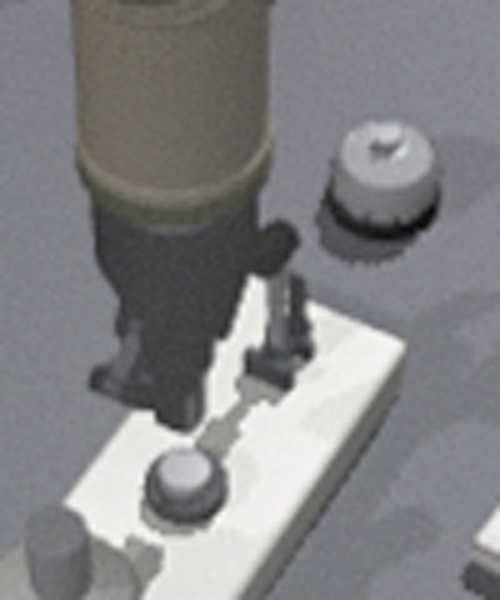

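The fingertips hang directly over the button (crop 180,415 against the button at 187,480), clear of the lever. Descending now.

{"op": "move_arm", "data": {
  "plan": [
    [0,0,-0.2,0,0,0],
    [0,0,-0.4,0,0,0],
    [0,0,-0.45,0,0,0],
    [0,0,-0.45,0,0,0]
  ]
}}

```text
t: 7.95
tool_pos: [0.5906, 0.016, 0.0717]
eef_rot: [1.191, 1.221, -1.192]
force: [-0.2, -0.4, 1.3]
finger_gap: -0.001
```

{"op": "move_arm", "data": {
  "plan": [
    [0,0,-0.04,0,0,0],
    [0,0,-0.08,0,0,0],
    [0,0,-0.1,0,0,0],
    [0,0,-0.1,0,0,0]
  ]
}}

```text
t: 8.28
tool_pos: [0.5918, 0.0163, 0.0644]
eef_rot: [1.192, 1.219, -1.189]
force: [0.4, -0.0, 5.1]
finger_gap: 0.003
```

{"op": "move_arm", "data": {
  "plan": [
    [0,0,-0.015,0,0,0],
    [0,0,-0.015,0,0,0]
  ]
}}

```text
t: 8.45
tool_pos: [0.5919, 0.0163, 0.0641]
eef_rot: [1.192, 1.219, -1.189]
force: [-2.5, -0.6, 11.3]
finger_gap: 0.002
```

{"op": "move_arm", "data": {
  "plan": [
    [0,0,0.2,0,0,0],
    [0,0,0.6,0,0,0],
    [0,0,1,0,0,0],
    [0,0,1,0,0,0],
    [0,0,1,0,0,0]
  ],
  "jaw": 0
}}

```text
t: 8.87
tool_pos: [0.5922, 0.0163, 0.1446]
eef_rot: [1.193, 1.217, -1.188]
force: [-0.0, -0.7, -0.8]
finger_gap: 0.71
```

{"op": "move_arm", "data": {
  "plan": [
    [-0.3,0,0.4,0,0,0],
    [-0.7,0,0.7,0,0,0],
    [-1,0,0.9,0,0,0],
    [-1,0,0.9,0,0,0]
  ]
}}

```text
t: 9.2
tool_pos: [0.5088, 0.0166, 0.2168]
eef_rot: [1.191, 1.219, -1.189]
force: [1.3, -0.5, 0.1]
finger_gap: 1.004
```

```bash
python3 shot.py 7; python3 - <<'E'
from h import *
s=pickle.load(open("scene7.pkl","rb"));crop(s,240,160,370,300,4,"pics/s7b.png")
E
```

```text
9.3 [0.51048711 0.01575195 0.21410706] [ 0.03772022 -0.06938207 -0.31000621] 1.0017096733511799
```

View pics/s7b.png

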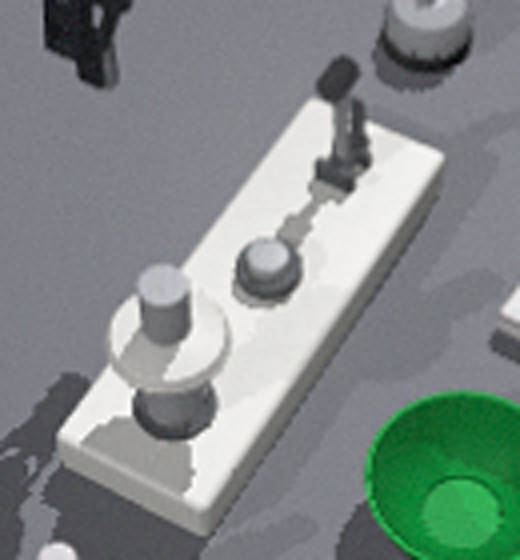

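View pics/top7.png

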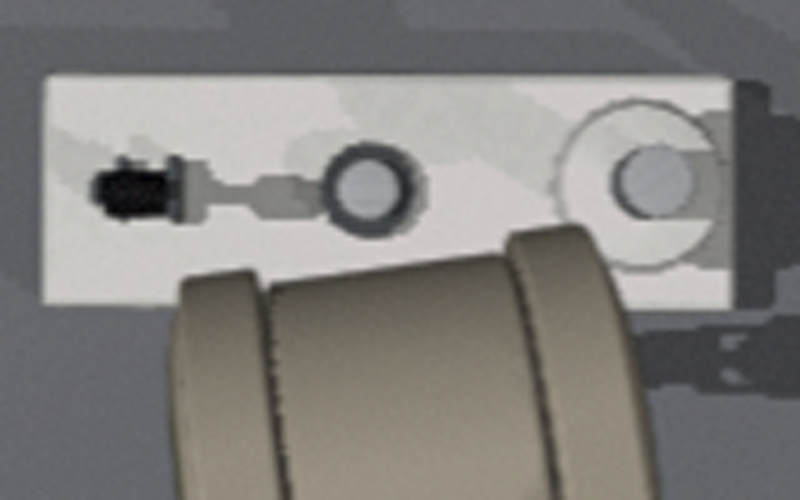

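```bash
python3 - <<'E'
from lamp import *
t=pickle.load(open("top7.pkl","rb"))
d=t["depth"]; 
Z=[dep(t,u,v) for u in range(388,395) for v in range(203,210)];print(np.median(Z,0))
print(onz(t,391,206.2,.167), "lamp knob axis predicted",O+ey*-.105)
E
```

```text
[ 0.5935 -0.0974  0.1676]
[ 0.5932 -0.0975  0.167 ] lamp knob axis predicted [ 0.5943 -0.0985  0.    ]
```

The head has popped: the knob top is at z = 0.1676, up 19 mm from 0.148. Lining up over the knob.

{"op": "move_arm", "data": {
  "plan": [
    [0.3,-0.4,0.1,0,0,0],
    [0.6,-0.8,0.1,0,0,0],
    [0.8,-1,0.1,0,0,0],
    [0.8,-1,0.1,0,0,0]
  ]
}}

```text
t: 9.63
tool_pos: [0.5767, -0.0702, 0.2189]
eef_rot: [1.194, 1.219, -1.2]
force: [-0.7, -0.3, -1.5]
finger_gap: 1.001
```

{"op": "move_arm", "data": {
  "plan": [
    [0.25,-0.42,0,0,0,0],
    [0.25,-0.42,0,0,0,0],
    [0.25,-0.42,0,0,0,0]
  ]
}}

```text
t: 9.88
tool_pos: [0.595, -0.0999, 0.2189]
eef_rot: [1.192, 1.223, -1.197]
force: [0.6, 0.7, 0.1]
finger_gap: 1.001
```

```bash
python3 -c "
from cell import *
s=read_state();print(s['tool_pos'],s['eef_rot'])"
```

```text
[ 0.59497183 -0.099864    0.21892505] [ 1.19226716  1.22253685 -1.19653652]
```

{"op": "move_arm", "data": {
  "plan": [
    [-0.01,0.02,-0.3,0,0,0],
    [-0.01,0.02,-0.6,0,0,0],
    [-0.01,0.02,-0.85,0,0,0],
    [-0.01,0.02,-0.97,0,0,0],
    [-0.01,0.02,-0.97,0,0,0],
    [-0.01,0.02,-0.97,0,0,0]
  ]
}}

```text
t: 10.38
tool_pos: [0.5939, -0.0952, 0.1442]
eef_rot: [1.19, 1.222, -1.191]
force: [0.3, -0.2, 0.4]
finger_gap: 1.001
```

```bash
python3 shot.py 8; python3 - <<'E'
from h import *
s=pickle.load(open("scene8.pkl","rb"));crop(s,240,160,370,300,4,"pics/s8b.png")
E
```

```text
10.4833 [ 0.59494456 -0.09557378  0.14592476] [-1.04951729 -1.03180999  0.61058881] 0.9984936595123151
```

View pics/s8b.png

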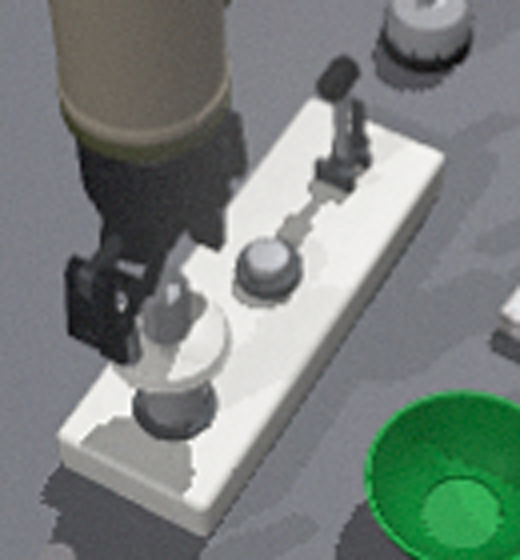

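The open fingers straddle the knob (knob at crop 170,310; the near finger at 105,310), just above the disc. I'll shift slightly and close.

{"op": "move_arm", "data": {
  "plan": [
    [-0.01,-0.03,-0.06,0,0,0],
    [-0.01,-0.03,-0.06,0,0,0],
    [-0.01,-0.03,-0.06,0,0,0]
  ]
}}

```text
t: 10.73
tool_pos: [0.5933, -0.0987, 0.1402]
eef_rot: [1.192, 1.22, -1.191]
force: [0.6, -0.4, -0.5]
finger_gap: 1.0
```

{"op": "move_arm", "data": {
  "plan": [
    [0,0,0,0,0,0],
    [0,0,0,0,0,0],
    [0,0,0,0,0,0],
    [0,0,0,0,0,0],
    [0,0,0,0,0,0],
    [0,0,0,0,0,0],
    [0,0,0,0,0,0],
    [0,0,0,0,0,0],
    [0,0,0,0,0,0],
    [0,0,0,0,0,0]
  ],
  "jaw": 255
}}

```text
t: 11.57
tool_pos: [0.5933, -0.0983, 0.1398]
eef_rot: [1.191, 1.221, -1.191]
force: [0.8, -0.9, 1.1]
finger_gap: 0.334
```

{"op": "move_arm", "data": {
  "plan": [
    [0,0,0.1,0,0,0],
    [0,0,0.2,0,0,0],
    [0,0,0.3,0,0,0],
    [0,0,0.38,0,0,0],
    [0,0,0.38,0,0,0]
  ]
}}

```text
t: 11.98
tool_pos: [0.5932, -0.0983, 0.1715]
eef_rot: [1.191, 1.22, -1.191]
force: [0.4, -1.1, -7.8]
finger_gap: 0.335
```

{"op": "move_arm", "data": {
  "plan": [
    [0,0,0.1,0,0,0],
    [0,0,0.2,0,0,0],
    [0,0,0.3,0,0,0],
    [0,0,0.4,0,0,0],
    [0,0,0.5,0,0,0],
    [0,0,0.6,0,0,0],
    [0,0,0.6,0,0,0],
    [0,0,0.6,0,0,0]
  ]
}}

```text
t: 12.65
tool_pos: [0.5931, -0.0983, 0.2185]
eef_rot: [1.191, 1.221, -1.191]
force: [3.3, -1.3, -9.8]
finger_gap: 0.334
```

{"op": "move_arm", "data": {
  "plan": [
    [0,0,0.04,0,0,0],
    [0,0,0.08,0,0,0],
    [0,0,0.08,0,0,0],
    [0,0,0.08,0,0,0]
  ]
}}

```text
t: 12.98
tool_pos: [0.5931, -0.0983, 0.2246]
eef_rot: [1.191, 1.221, -1.191]
force: [1.4, -1.1, -9.5]
finger_gap: 0.34
```

{"op": "move_arm", "data": {
  "plan": [
    [0,0,0.02,0,0,0],
    [0,0,0.02,0,0,0],
    [0,0,0.02,0,0,0]
  ]
}}

```text
t: 13.23
tool_pos: [0.5931, -0.0983, 0.2259]
eef_rot: [1.191, 1.221, -1.191]
force: [2.2, -0.8, -11.6]
finger_gap: 0.333
```

{"op": "move_arm", "data": {
  "plan": [
    [0,0,0.015,0,0,0],
    [0,0,0.015,0,0,0],
    [0,0,0.015,0,0,0]
  ]
}}

```text
t: 13.48
tool_pos: [0.5929, -0.0983, 0.2261]
eef_rot: [1.191, 1.222, -1.192]
force: [4.7, -2.0, -18.6]
finger_gap: 0.335
```

The force rose to 18.6 N with almost no further motion, so this is the second stop. I'll check with pictures.

```bash
python3 shot.py 9; python3 - <<'E'
from lamp import *
s=pickle.load(open("scene9.pkl","rb"));crop(s,210,120,410,310,3,"pics/s9b.png")
S=s["img"].astype(float).mean(2);print(S[184:194,314:334].astype(int))
t=pickle.load(open("top9.pkl","rb"));cv2.imwrite("pics/t9b.png",t["img"][:,:,::-1])
print(t["img"].astype(float).mean(2)[202:216,276:298].astype(int))
E
```

```text
13.5833 [ 0.59288108 -0.0982857   0.22604628] [  5.3027259   -1.40276782 -20.08668501] 0.3375153740236412
[[135 134 135 155 168 145 103  69  51  52  58  70  97 102 103 119 131 137
  136 130]
 [131 136 167 211 221 212 186 148 108  81  86  97 102 100  75  85 103 131
  136 137]
 [137 151 209 234 231 231 228 218 193 128 106 109 102 106  65  63  78 118
  132 126]
 [152 196 228 229 229 229 229 233 226 152 112 106 105 108  62  67  73 108
  128 123]
 [183 226 230 227 228 229 228 231 226 153 113 108 111 131  63  67  72 104
  125 125]
 [218 229 228 227 229 229 229 231 224 151 117 109 110 126  66  68  70 100
  124 125]
 [230 229 226 226 228 230 229 232 225 152 113 109 107 110  67  66  82 151
  186 137]
 [229 227 225 225 229 228 230 230 228 168 112 107 114 139  59  58  93 182
  237 216]
 [227 227 227 228 229 229 228 232 229 182 112 110 119 135  62  62  91 186
  246 240]
 [230 229 227 229 228 228 230 229 228 179 112 114 101  93  65  65  78 151
  228 231]]
[[178 178 179 180 180 176 158 107  70  67  97 113 116 144 179 180 158 109
   74  62  79 117]
 [177 175 177 179 176 175 156 104  63  56  81 102 
[... 459 characters left out ...]
1  25  23  27  24  18  15  26
   45  43  72 110]
 [185 156  95  58  29  18  23  25  25  25  23  21  18  24  22  17  18  32
   45  45  70 110]
 [188 169 127  76  48  22  15  18  19  18  19  14  18  21  20  19  26  50
   71  61  76 107]
 [195 194 180 150 116  39  11  13  13  14  16  14  18  14  13  18  20  47
   70  61  72 107]
 [194 194 193 186 147  57  28  19   9  15  19  22  18  26  27  28  38  57
   67  60  70 109]
 [193 192 191 190 179 134 104  76  55  63  85  87  88  98 108 112 116 111
   78  58  74 106]
 [191 188 188 189 191 194 191 179 142 152 189 192 193 196 195 194 193 179
  135  92 108 130]
 [192 189 188 190 194 194 196 194 191 188 194 196 194 196 198 194 194 192
  190 190 192 191]]
```

View pics/s9b.png

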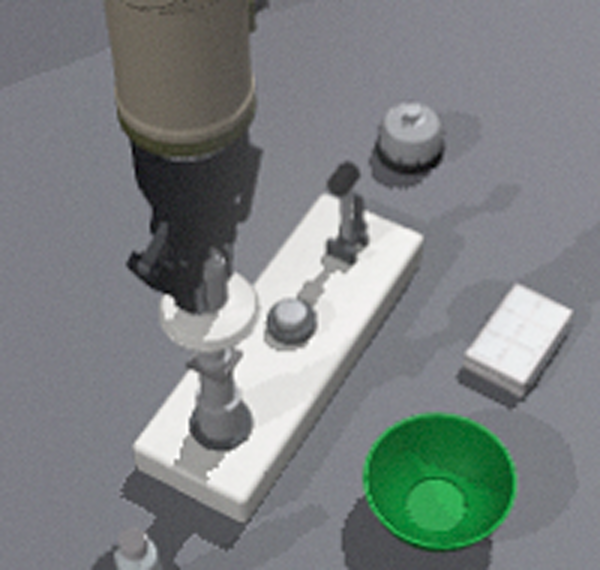

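View pics/t9b.png

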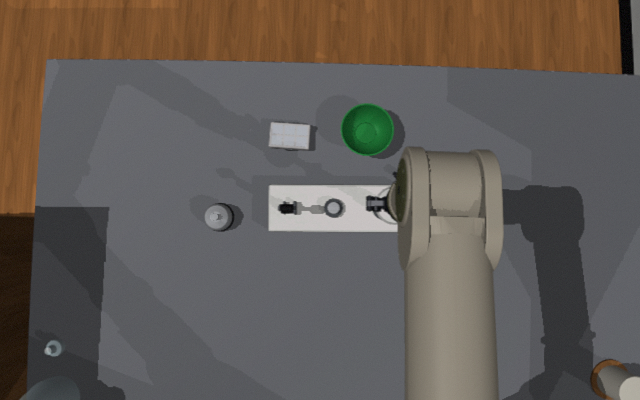

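The pictures show the column out with both the tube and the rod showing (crop 215,370–420). The head is in the gripper, the lever and fin match the earlier picture, and the other things have not moved. Handing in.

```bash
python3 -c "
from cell import *
print(job_done()); s=read_state();print(s['t'],s['tool_pos'],s['force'],s['finger_gap'])"
```

```text
the job is handed in; nothing more can be done
None
the job is handed in; nothing more can be done
```

I set the lever, pressed the button and pulled the column to its second stop. I handed the job in at 13.6 s, with the gripper still holding the head up.

- **Lever:** I pushed it with shut fingers from about -0.62 rad to about -0.06 rad. The fin measured -0.04 to -0.06 rad in most readings, so they agree to roughly 0.02 rad. One edge-only fit of the fin gave -0.084, which I judged less reliable. The fin looked unmoved.
- **Button:** I pressed it once, to about 11 N, and the head popped up 19 mm.
- **Column:** I gripped the knob and raised it 86 mm, for about 105 mm in all. The pull was 8–10 N on the way, then rose to about 20 N with almost no further movement, which I take as the second stop.
- **Last pictures:** the column is fully out, the lever and fin look as they did before the button press, and the bowl, pill case and timer stand where they were. The arm hid the vial in the last top view; the scene view showed it still upright.

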